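# Unload the stamping dies from the sprung-keeper bolster

### The arm

A 6-joint arm with a two-finger parallel gripper is mounted at the origin on a cart in front of the work surface, level with it; the furniture and walls round the work are solid. World frame = base frame: x ahead of the robot, y to its left, z up, the work surface at z = 0. Lengths are in mm, angles in rad, forces in N, time in s.
With the tool pointing down it reaches from about 350 to 975 mm from the base axis. Payload 7.1 kg.
Tool frame: the origin (TCP) lies on the front face of the gripper's body, between the roots of the fingers; the fingertips stand 80 mm ahead of it and the grasp point (between the pads) lies 61 mm ahead of it; z points along the fingers, y is the line along which they close (so a half turn about z gives the same grasp; the last joint's range is limited). The gripper opens to 88 mm and grips with 3 to 60 N. Pads are 20 mm wide; open, the fingers measure 115 mm over their backs; the gripper's body (75 mm by 178 mm) begins 61 mm behind the grasp point.
Start: joints at [-1.146, 0.423, 1.63, -0, 1.089, -0.019], TCP at [268.374, -564.43, 302.675] pointing down, gripper open.
Joint ranges: [-3, 3], [-0.9, 2.11], [0.09, 2.58], [-1.31, 4.45], [0.11, 2.69], [-2.54, 2.54]. Speed limits (rad/s): [2.39, 2.39, 3.01, 3.14, 3.14, 3.14].

### API

Orientations are given as a rotation vector (axis times angle).
In Python, from workcell import readout, vision, close_job gives the robot as it stands.
- The arm moves only by the tool servo_tool, never from a script. Its argument "plan" is a list that holds one entry, the list of rows, each a list of 7 numbers: the gripper command: -1 is fully open, 1 is shut, values between are in proportion, then the shift along the world's x, y, z in units of 40 mm (1.0 is 40 mm), then the turn, a rotation vector about the world's x, y, z in units of 5 degrees (1.0 is 5 degrees). A call has 1 to 5 rows; each row shifts and turns the commanded pose from where the row before left it; what a row does not reach is not made up. A row lasts 1/12 s, in which the tool goes at most 41.7 mm and 7.16 degrees, less where a joint would pass 70% of its speed; a pose out of reach is approached as far as the arm can. A call is refused whole if a number of a shift passes 1 or a number of a turn 1, either way. A call with a gripper value outside its range is refused whole. The fingers move at their own pace and stop on an object; the grip force is fixed at half the most. Time passes only in rows, so rows that do not move let the fingers close. It gives the time, the measured TCP pose, the force, the opening and the grip force at its end, in the units of the state.
- readout.get_obs(): the state, without advancing time (a new reading comes with each control period).
- vision.get_image(name): name is "scene" or "side" or "wrist"; returns the picture (384x512x3 uint8, red, green, blue); there is no depth.
- vision.camera_params(name): a dict with "fx", "fy", "cx", "cy" (pixels), "D" ([k1, k2, p1, p2, k3] as OpenCV has them; the pictures are not rectified), "rvec" (rotation vector, rad) and "tvec" (3), from world to camera coordinates, as OpenCV has them; the wrist camera has in their place "hand_eye" (4x4, takes a point from camera to tool coordinates, whose origin is the TCP and whose axes are the flange's). Camera axes: x right, y down, z forward; pixel columns grow to the right and rows downward; lengths in mm; the calibration is good to about 2 mm. A picture is of the moment at which its call begins: read the wrist's pose just before it. camera_params takes no time and is no camera call.
- close_job(): hands the job in; it is judged then, once.
The state is a dict: "t": time; "qpos": joint angles; "qvel": joint speeds; "joint_torque": joint torques, N m; "ee_pos": TCP position; "orientation": TCP orientation; "ft_force": force on the tool from outside, world axes, zero at the start; "moment": the same for the moment, N m; "width": finger opening in mm; "grasp_force": force on a finger pad.
Only numpy, scipy, OpenCV 4.12 (cv2) and the standard library are available. Lean on these libraries where they do the work, as an engineer would, in place of code of your own. Each camera call takes 0.05 s, during which the arm holds its last target. There are 200 camera calls.

### The job

The stamping run is over, so put the die inserts away: pull the bolster's sprung keeper out to its stop so that it stays open, then, for every pocket that holds a die, press its ejector lever down, lift the raised die out and lay it flat in a cell of its own in the wooden tray. When all dies are in the tray, push the keeper fully home again. Never force a lever against the closed keeper: that bruises the die's face.

Things in the scene. Friction and masses are not known exactly. Their poses are not given: they have to be found in the camera images.
- bolster: Bolted to the bench: a dark steel block 92 x 262 x 36 mm (its x, y, z) on a 7 mm foot flange 306 mm long in y. Origin at the centre of its underside; z up; its -x side is the front with the four ejector levers; +y is the way the keeper is pulled. Four round pockets, 42 mm wide and 22 mm deep, open upwards, in a row along y (64 mm apart).
- keeper (a joint): Slide of the keeper, m: 0 = home, 0.020 = pulled out to its stop along the bolster's +y. The keeper is a flat steel comb bar 4 mm thick lying on the block's top (z 36 to 40 mm), along its rear edge; at 0 its four tabs lie over the pockets and hold the dies down, at 0.020 the tabs lie between the pockets and all four are free.
- keeper_knob (a point): Middle of the keeper's upright black knob, 18 mm in diameter, which stands on the bar 24 mm beyond the bolster's +y end, from 40 to 72 mm above the bench (this point is 58 mm up). Pinch it from above to pull. The keeper is sprung home with about 5 N; from about 14 mm of travel on, an over-centre spring draws it to the stop, where it stays when let go; let go earlier, it springs back. To push it home, overcome about 3 N for the first 6 mm; the spring does the rest.
- die_tray: Loose shallow wooden tray 150 x 150 x 13 mm, 0.7 kg, with crossed dividers that make four square cells, about 67 mm wide, lined with grey felt; walls and dividers 5 mm thick, cell floors 5 mm above the underside. Origin at the centre of its underside; z up.
- lever_1 (a joint): Hinge of ejector lever 1 (serves pocket 1), rad: 0 = up (as found), 0.72 = fully down. A stiff lever that stays where it is put; pressing its outer end takes about 4 to 6 N. As it goes down a brass ejector in the pocket's floor rises (23.6 mm per rad, the first 1 mm free), so that fully down the die stands 14 mm proud of the block's top.
- lever_pad_1 (a point): Middle of the upper side of the finger pad (22 x 20 mm) of ejector lever 1: about 92 mm in front of the bolster's centre line and 47 mm above the bench with the lever up, about 99 mm in front and 15 mm above the bench with it down. The lever turns about a pin 46 mm behind the pad, along the bolster's y, 53 mm in front of the centre line and 22 mm above the bench.
- pocket_1 (a point): Centre of the mouth of pocket 1, level with the block's top (36 mm above the bench). On the bolster at x -8 mm, y -96 mm.
- lever_2 (a joint): Hinge of ejector lever 2 (serves pocket 2), rad: 0 = up (as found), 0.72 = fully down. A stiff lever that stays where it is put; pressing its outer end takes about 4 to 6 N. As it goes down a brass ejector in the pocket's floor rises (23.6 mm per rad, the first 1 mm free), so that fully down the die stands 14 mm proud of the block's top.
- lever_pad_2 (a point): Middle of the upper side of the finger pad (22 x 20 mm) of ejector lever 2: about 92 mm in front of the bolster's centre line and 47 mm above the bench with the lever up, about 99 mm in front and 15 mm above the bench with it down. The lever turns about a pin 46 mm behind the pad, along the bolster's y, 53 mm in front of the centre line and 22 mm above the bench.
- pocket_2 (a point): Centre of the mouth of pocket 2, level with the block's top (36 mm above the bench). On the bolster at x -8 mm, y -32 mm.
- lever_3 (a joint): Hinge of ejector lever 3 (serves pocket 3), rad: 0 = up (as found), 0.72 = fully down. A stiff lever that stays where it is put; pressing its outer end takes about 4 to 6 N. As it goes down a brass ejector in the pocket's floor rises (23.6 mm per rad, the first 1 mm free), so that fully down the die stands 14 mm proud of the block's top.
- lever_pad_3 (a point): Middle of the upper side of the finger pad (22 x 20 mm) of ejector lever 3: about 92 mm in front of the bolster's centre line and 47 mm above the bench with the lever up, about 99 mm in front and 15 mm above the bench with it down. The lever turns about a pin 46 mm behind the pad, along the bolster's y, 53 mm in front of the centre line and 22 mm above the bench.
- pocket_3 (a point): Centre of the mouth of pocket 3, level with the block's top (36 mm above the bench). On the bolster at x -8 mm, y 32 mm.
- lever_4 (a joint): Hinge of ejector lever 4 (serves pocket 4), rad: 0 = up (as found), 0.72 = fully down. A stiff lever that stays where it is put; pressing its outer end takes about 4 to 6 N. As it goes down a brass ejector in the pocket's floor rises (23.6 mm per rad, the first 1 mm free), so that fully down the die stands 14 mm proud of the block's top.
- lever_pad_4 (a point): Middle of the upper side of the finger pad (22 x 20 mm) of ejector lever 4: about 92 mm in front of the bolster's centre line and 47 mm above the bench with the lever up, about 99 mm in front and 15 mm above the bench with it down. The lever turns about a pin 46 mm behind the pad, along the bolster's y, 53 mm in front of the centre line and 22 mm above the bench.
- pocket_4 (a point): Centre of the mouth of pocket 4, level with the block's top (36 mm above the bench). On the bolster at x -8 mm, y 96 mm.
- die_1: Steel die insert: a plain round slug 40 mm in diameter and 20 mm high, 0.19 kg, with a small design sunk in its top face. Origin at the centre of its underside, z its axis. If present it starts seated in pocket 1, its top 2 mm below the block's top. Three or four of the dies are present; absent ones give None from the start.
- die_2: Steel die insert: a plain round slug 40 mm in diameter and 20 mm high, 0.19 kg, with a small design sunk in its top face. Origin at the centre of its underside, z its axis. If present it starts seated in pocket 2, its top 2 mm below the block's top. Three or four of the dies are present; absent ones give None from the start.
- die_3: Steel die insert: a plain round slug 40 mm in diameter and 20 mm high, 0.19 kg, with a small design sunk in its top face. Origin at the centre of its underside, z its axis. If present it starts seated in pocket 3, its top 2 mm below the block's top. Three or four of the dies are present; absent ones give None from the start.
- die_4: Steel die insert: a plain round slug 40 mm in diameter and 20 mm high, 0.19 kg, with a small design sunk in its top face. Origin at the centre of its underside, z its axis. If present it starts seated in pocket 4, its top 2 mm below the block's top. Three or four of the dies are present; absent ones give None from the start.
- cell_1 (a point): Centre of the floor of one cell of the tray (at x -36, y -36 mm on the tray). Any die may go in any cell.
- cell_2 (a point): Centre of the floor of one cell of the tray (at x -36, y 36 mm on the tray). Any die may go in any cell.
- cell_3 (a point): Centre of the floor of one cell of the tray (at x 36, y -36 mm on the tray). Any die may go in any cell.
- cell_4 (a point): Centre of the floor of one cell of the tray (at x 36, y 36 mm on the tray). Any die may go in any cell.
There are look-alikes about, which are no part of the job. Leave any orange or pink look-alike of the die_1 alone.

How it is judged:
By the outcome, as a careful person would: the job done as asked, in the order asked, and still so for the second after the job is handed in, with the robot touching nothing.
Of die_1, die_2, die_3, die_4 only 3 to 4 are there at a start; the rules pass over those that are not, and their reading is None.
At some moment in a run one of die_tray may be knocked a few centimetres aside while the robot is not near it.
Once in a run the grip may slacken for a moment while it holds something.
It also fails if it takes over 210 s, if anything falls off the work surface, if the arm or the gripper's body presses on something with over 40 N, if the wrist force passes 120 N, or if a joint passes its speed limit or range.

## Working session

There is one attempt and no reset: what is moved stays moved. The work goes in short steps, Python scripts to look and compute and a tool call to move; the robot and the scene stay as the last step left them, time stands still between calls to the robot, and variables do not carry over. Pictures are saved under pics/ and viewed, at most 14 in all, crops included, and the job is handed in when it is done.

Besides the shell and the picture viewer there is one more tool, called after "Request:" by a JSON object that holds its "op" and its "data". servo_tool: Moves the arm, as the interface text tells. Its arguments: {"type":"object","properties":{"plan":{"type":"array"}},"required":["plan"]}

```bash
mkdir -p pics; ls
cat > h.py <<'E'
import numpy as np, cv2
from workcell import readout, vision
def snap(n,f=None):
    im=vision.get_image(n)
    if f: cv2.imwrite('pics/'+f,im[:,:,::-1])
    return im
def cam(n,obs=None):
    p=vision.camera_params(n)
    K=np.array([[p['fx'],0,p['cx']],[0,p['fy'],p['cy']],[0,0,1]]);D=np.array(p['D'],float)
    if 'hand_eye' in p:
        obs=obs or readout.get_obs()
        T=np.eye(4);T[:3,:3]=cv2.Rodrigues(np.array(obs['orientation'],float))[0];T[:3,3]=obs['ee_pos']
        M=np.linalg.inv(T@np.array(p['hand_eye']))
        return K,D,M[:3,:3],M[:3,3]
    return K,D,cv2.Rodrigues(np.array(p['rvec'],float))[0],np.array(p['tvec'],float).ravel()
def ray(c,uv,z):
    K,D,R,t=c
    q=cv2.undistortPoints(np.array(uv,float).reshape(-1,1,2),K,D).reshape(-1,2)
    d=np.c_[q,np.ones(len(q))]@R; o=-R.T@t
    return o+d*((z-o[2])/d[:,2])[:,None]
def proj(c,P):
    K,D,R,t=c
    return cv2.projectPoints(np.array(P,float).reshape(-1,1,3),cv2.Rodrigues(R)[0],t,K,D)[0].reshape(-1,2)
E
python3 - <<'E'
from h import *
o=readout.get_obs();print(o)
a=snap('scene','s0.png');b=snap('side','d0.png');snap('wrist','w0.png')
for n in('scene','side'):
    c=cam(n);print(n,-c[2].T@c[3],c[0][0,0])
E
```

```text
pics
{'t': 0.0, 'qpos': array([-1.14601635e+00,  4.23838843e-01,  1.63071678e+00,  6.26328540e-06,
        1.08855915e+00, -1.89914114e-02]), 'qvel': array([-0.00014549, -0.00014654, -0.00136381,  0.00049531, -0.00154282,
        0.00071272]), 'joint_torque': array([-3.46929346e-04, -5.44641960e+01, -2.73671025e+01,  6.43755728e-02,
        2.27137335e-02, -1.26802656e-04]), 'ee_pos': array([ 268.19025147, -564.04585003,  301.89231784]), 'orientation': array([-3.06311953e+00, -6.91035845e-01,  4.73027149e-04]), 'ft_force': array([ 0.8036341 , -0.50229392, -0.80816905]), 'moment': array([-0.01572028,  0.05733095, -0.02947682]), 'grasp_force': 0.0, 'width': 87.83048350092291}
scene [  29.28117505 -617.37586007  511.95417894] 403.9332435634459
side [ 106.53520139 -845.46770894  679.89682074] 391.7695066027166
```

View pics/s0.png

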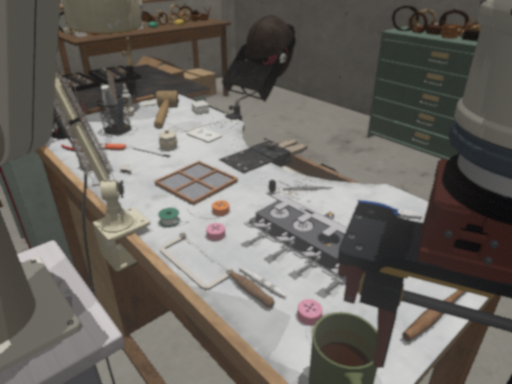

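View pics/d0.png

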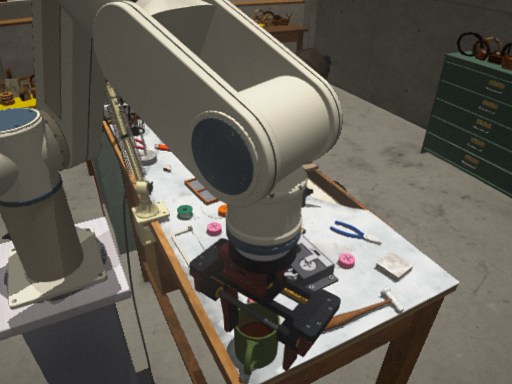

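The scene view shows the tray at about (197,182), the bolster at about (300,235) with its knob near (271,186), and the levers on its lower-left side. The side view is mostly blocked by the arm.

Run:
```python
from h import *
im=cv2.imread('pics/s0.png')
cv2.imwrite('pics/c0.png',cv2.resize(im[155:305,140:370],None,fx=3.4,fy=3.4,interpolation=cv2.INTER_CUBIC))
c=cam('scene')
print(ray(c,[(155,182),(198,163),(237,181),(195,202)],13).round())
print(ray(c,[(271,186)],60).round(),ray(c,[(283,209),(329,237)],36).round())
print(ray(c,[(310,308),(216,230),(221,207),(169,214),(272,287)],18).round())
```

```text
[[415. 209.  13.]
 [554. 224.  13.]
 [571.  77.  13.]
 [438.  65.  13.]]
[[563. -56.  60.]] [[ 544. -114.   36.]
 [ 542. -242.   36.]]
[[ 395. -328.   18.]
 [ 406.  -60.   18.]
 [ 466.    2.   18.]
 [ 364.   55.   18.]
 [ 381. -254.   18.]]
```

View pics/c0.png

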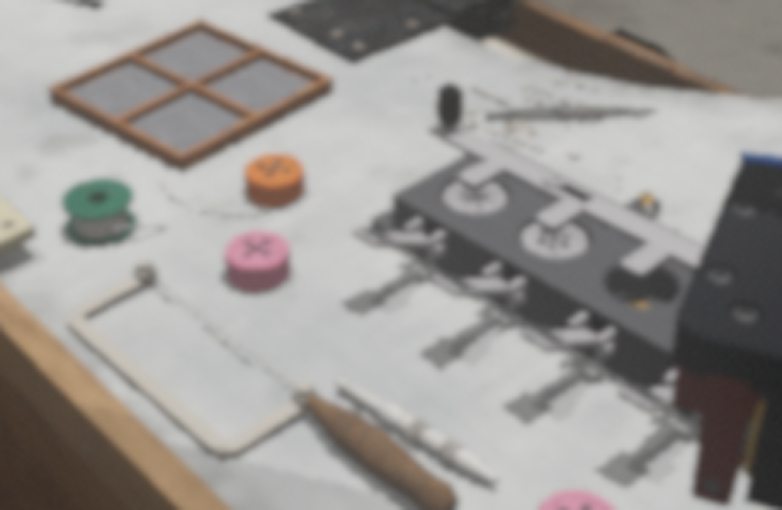

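The crop shows dies in pockets 4 (475,195) and 3 (554,240). Pocket 2 (640,285) looks empty and pocket 1 is hidden behind the gripper. The lever pads are at about (365,300), (440,350), (525,405) and (620,470).

Run:
```python
from h import *
c=cam('scene')
px=lambda l:[(140+x/3.4,155+y/3.4) for x,y in l]
print(ray(c,px([(475,195),(554,240),(640,280)]),34).round(1))
print(ray(c,px([(450,107)]),58).round(1),ray(c,px([(365,300),(440,350),(525,405),(620,470)]),47).round(1))
p=vision.camera_params('wrist');print(np.array(p['hand_eye']).round(3),p['fx'])
o=readout.get_obs();print(cv2.Rodrigues(o['orientation'])[0].round(3))
```

```text
[[ 531.8 -116.4   34. ]
 [ 533.8 -181.5   34. ]
 [ 542.1 -240.2   34. ]]
[[565.9 -56.9  58. ]] [[ 403.1 -163.5   47. ]
 [ 405.6 -220.5   47. ]
 [ 408.9 -278.1   47. ]
 [ 410.5 -337.5   47. ]]
[[ 1.0000e-03 -9.6900e-01 -2.4600e-01  6.5168e+01]
 [ 1.0000e+00  1.0000e-03  1.0000e-03  3.2800e-01]
 [-0.0000e+00 -2.4600e-01  9.6900e-01 -8.3027e+01]
 [ 0.0000e+00  0.0000e+00  0.0000e+00  1.0000e+00]] 266.83351221033627
[[ 0.903  0.429 -0.001]
 [ 0.429 -0.903  0.001]
 [-0.    -0.001 -1.   ]]
```

Request:
{"op": "servo_tool", "data": {"plan": [[[-1,0.48,0.91,0,0,0,-0.42],[-1,0.48,0.91,0,0,0,-0.42],[-1,0.48,0.91,0,0,0,-0.42],[-1,0.48,0.91,0,0,0,-0.42],[-1,0.48,0.91,0,0,0,-0.42]]]}}

```text
t: 0.57
ee_pos: [364.7, -380.7, 302.5]
orientation: [-3.115, -0.404, 0.0]
ft_force: [1.5, -0.2, 0.3]
width: 87.6
grasp_force: 0.0
```

Request:
{"op": "servo_tool", "data": {"plan": [[[-1,0.48,0.91,0,0,0,-0.42],[-1,0.48,0.91,0,0,0,-0.42],[-1,0.48,0.91,0,0,0,-0.42],[-1,0.48,0.91,0,0,0,-0.42],[-1,0.48,0.91,0,0,0,-0.42]]]}}

```text
t: 0.98
ee_pos: [460.8, -198.5, 302.7]
orientation: [-3.139, -0.118, -0.0]
ft_force: [0.8, -0.2, 0.7]
width: 88.0
grasp_force: 0.0
```

Request:
{"op": "servo_tool", "data": {"plan": [[[-1,0,0,0,0,0,0],[-1,0,0,0,0,0,0],[-1,0,0,0,0,0,0]]]}}

```text
t: 1.23
ee_pos: [460.2, -200.4, 302.5]
orientation: [3.139, 0.124, -0.001]
ft_force: [0.8, -0.2, -0.1]
width: 87.8
grasp_force: 0.0
```

Run:
```python
from h import *
o=readout.get_obs();print(o['ee_pos'],o['orientation'],o['qpos'])
im=snap('wrist');cv2.imwrite('pics/w1raw.png',im[:,:,::-1]);cv2.imwrite('pics/w1.png',cv2.resize(im[:,:,::-1],(800,600),interpolation=cv2.INTER_CUBIC))
np.save('o1.npy',np.r_[o['ee_pos'],o['orientation']])
```

```text
[ 460.21607711 -200.44077778  302.54487365] [ 3.13898617e+00  1.23724591e-01 -7.76662281e-04] [-4.34297685e-01  2.42816329e-01  1.89764581e+00 -4.46357326e-04
  1.00149348e+00  1.05794918e+00]
```

View pics/w1.png

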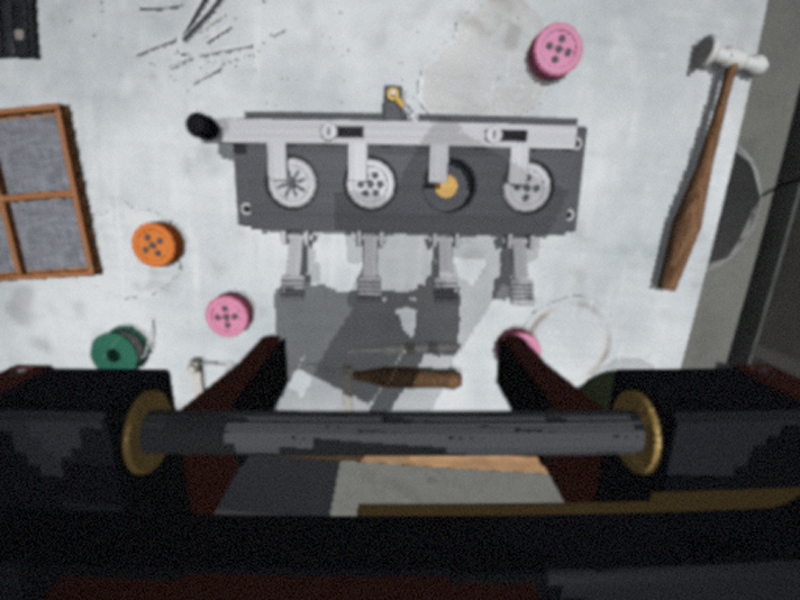

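The wrist view shows dies in pockets 4, 3 and 1 at (291,184), (370,184) and (527,188) in the enlarged picture. Pocket 2 at (447,186) is empty, with its brass ejector showing. The knob is at (200,125), the pads at (292,286), (369,286), (445,286) and (520,290), and the tray is on the left.

```bash
cat >> h.py <<'E'
def camo(v): return cam('wrist',{'ee_pos':v[:3],'orientation':v[3:]})
def fitB(P,L):  # planar fit: bolster xy L -> world P
    L=np.array(L,float);P=np.array(P)[:,:2];l=L-L.mean(0);p=P-P.mean(0)
    a=np.arctan2((l[:,0]*p[:,1]-l[:,1]*p[:,0]).sum(),(l*p).sum())
    R=np.array([[np.cos(a),-np.sin(a)],[np.sin(a),np.cos(a)]]);t=P.mean(0)-R@L.mean(0)
    return a,R,t,(L@R.T+t-P)
E
python3 - <<'E'
from h import *
c=camo(np.load('o1.npy'));s=.64
P=ray(c,s*np.array([(527,188),(370,184),(291,184)]),34)
a,R,t,e=fitB(P,[(-8,-96),(-8,32),(-8,96)])
print(np.degrees(a),t,e.round(1))
print('pads',ray(c,s*np.array([(292,284),(369,284),(445,284),(520,288)]),47).round(1))
w=lambda x,y:(R@[x,y]+t).round(1)
print('exp pads',[w(-92,y) for y in(96,32,-32,-96)])
print('knob',ray(c,s*np.array([(197,123)]),72).round(1),'exp',[w(x,155) for x in(20,30,38)])
print('front corners',ray(c,s*np.array([(238,231),(577,235)]),36).round(1),w(-46,131),w(-46,-131))
print('tray',ray(c,s*np.array([(62,104),(99,272),(75,194)]),13).round(1))
print(cv2.Rodrigues(np.load('o1.npy')[3:])[0][:,0])
E
```

```text
3.6377216583472625 [ 542.09647401 -209.77972882] [[ 0.1  0.6]
 [-0.5 -0.1]
 [ 0.4 -0.6]]
pads [[ 447.2 -119.7   47. ]
 [ 452.2 -183.5   47. ]
 [ 457.3 -246.4   47. ]
 [ 458.9 -309.4   47. ]]
exp pads [array([ 444.2, -119.8]), array([ 448.3, -183.7]), array([ 452.3, -247.6]), array([ 456.4, -311.4])]
knob [[564.8 -54.5  72. ]] exp [array([552.2, -53.8]), array([562.2, -53.2]), array([570.2, -52.7])]
front corners [[ 486.3  -70.9   36. ]
 [ 505.8 -354.2   36. ]] [487.9 -82. ] [ 504.5 -343.4]
tray [[580.8  89.5  13. ]
 [436.6  67.9  13. ]
 [506.   84.2  13. ]]
[ 9.96897540e-01  7.87085971e-02 -5.00737640e-04]
```

Request:
{"op": "servo_tool", "data": {"plan": [[[-1,0.656,0.91,0,0,0,-0.18],[-1,0.656,0.91,0,0,0,0],[-1,0.656,0.91,-0.4,0,0,0],[-1,0.656,0.91,-0.4,0,0,0],[-1,0,0,-0.6,0,0,0]]]}}

```text
t: 1.7
ee_pos: [559.4, -67.1, 252.1]
orientation: [3.14, 0.098, 0.011]
ft_force: [1.0, -0.1, 0.4]
width: 87.8
grasp_force: 0.0
```

Request:
{"op": "servo_tool", "data": {"plan": [[[-1,0,0,-0.75,0,0,0],[-1,0,0,-0.75,0,0,0],[-1,0,0,-0.75,0,0,0],[-1,0,0,-0.75,0,0,0],[-1,0,0,0,0,0,0]]]}}

```text
t: 2.12
ee_pos: [551.5, -70.6, 125.6]
orientation: [-3.139, -0.093, 0.014]
ft_force: [-1.3, -0.1, -1.4]
width: 87.7
grasp_force: 0.0
```

Request:
{"op": "servo_tool", "data": {"plan": [[[0.3,0,0,0,0,0,0],[1,0,0,0,0,0,0],[1,0,0,0,0,0,0],[1,0,0,0,0,0,0],[1,0,0,0,0,0,0]]]}}

```text
t: 2.53
ee_pos: [555.8, -69.4, 132.4]
orientation: [3.14, 0.096, 0.004]
ft_force: [0.1, -0.1, 0.2]
width: 57.9
grasp_force: 0.0
```

Request:
{"op": "servo_tool", "data": {"plan": [[[1,0,0,0,0,0,0],[1,0,0,0,0,0,0],[1,0,0,0,0,0,0],[1,0,0,0,0,0,0]]]}}

```text
t: 2.87
ee_pos: [554.9, -62.3, 131.5]
orientation: [-3.129, -0.09, 0.001]
ft_force: [2.6, 60.0, 10.8]
width: 32.2
grasp_force: 28.9
```

Request:
{"op": "servo_tool", "data": {"plan": [[[0.5,0.05,0.12,-0.05,0,0,0],[0.5,0.1,0.12,-0.05,0,0,0],[0.5,0.1,0.1,-0.05,0,0,0],[0.5,0,0,0,0,0,0]]]}}

```text
t: 3.2
ee_pos: [565.6, -54.1, 124.9]
orientation: [-3.14, -0.099, -0.001]
ft_force: [1.0, 11.4, 0.2]
width: 21.6
grasp_force: 5.6
```

Request:
{"op": "servo_tool", "data": {"plan": [[[1,0,0,0,0,0,0],[1,0,0,0,0,0,0],[1,0,0,0,0,0,0],[1,0,0,0,0,0,0]]]}}

```text
t: 3.53
ee_pos: [565.4, -52.5, 124.9]
orientation: [-3.136, -0.093, -0.001]
ft_force: [1.7, 24.9, 1.2]
width: 17.4
grasp_force: 30.0
```

Request:
{"op": "servo_tool", "data": {"plan": [[[1,-0.006,0.1,0,0,0,0],[1,-0.006,0.1,0,0,0,0],[1,-0.006,0.1,0,0,0,0],[1,-0.006,0.1,0,0,0,0],[1,0,0,0,0,0,0]]]}}

```text
t: 3.95
ee_pos: [564.6, -40.0, 124.9]
orientation: [3.14, 0.096, 0.002]
ft_force: [2.5, -2.1, -1.5]
width: 17.4
grasp_force: 30.0
```

Request:
{"op": "servo_tool", "data": {"plan": [[[1,-0.006,0.1,0,0,0,0],[1,-0.003,0.05,0,0,0,0],[1,-0.003,0.05,0,0,0,0],[1,0,0,0,0,0,0]]]}}

```text
t: 4.28
ee_pos: [564.1, -31.8, 124.9]
orientation: [3.139, 0.097, 0.002]
ft_force: [3.4, -2.8, -2.7]
width: 17.4
grasp_force: 30.0
```

Request:
{"op": "servo_tool", "data": {"plan": [[[1,-0.002,0.04,0,0,0,0],[1,-0.002,0.04,0,0,0,0],[1,0,0,0,0,0,0]]]}}

```text
t: 4.53
ee_pos: [564.1, -31.3, 124.9]
orientation: [3.135, 0.099, 0.002]
ft_force: [3.5, -22.2, -4.0]
width: 17.1
grasp_force: 30.0
```

Request:
{"op": "servo_tool", "data": {"plan": [[[-0.3,0,-0.04,0,0,0,0],[-0.3,0,0,0,0,0,0],[-0.3,0,0,0,0,0,0],[-0.3,0,0,0,0,0,0],[-0.3,0,0,0.5,0,0,0]]]}}

```text
t: 4.95
ee_pos: [561.2, -29.4, 142.1]
orientation: [-3.139, -0.097, 0.01]
ft_force: [0.2, -0.3, -0.3]
width: 47.1
grasp_force: 0.0
```

Request:
{"op": "servo_tool", "data": {"plan": [[[-0.3,0,0,1,0,0,0],[-0.3,0,0,1,0,0,0],[0,-0.5,-0.5,0.6,0,0,0],[0.5,-0.7,-0.7,0.2,0,0,0],[1,-0.7,-0.7,0.2,0,0,0]]]}}

```text
t: 5.37
ee_pos: [487.2, -105.8, 266.4]
orientation: [3.139, 0.101, 0.004]
ft_force: [-1.3, -1.4, 0.0]
width: 40.4
grasp_force: 0.0
```

Request:
{"op": "servo_tool", "data": {"plan": [[[1,-0.3,-0.2,0.2,0,0,0],[1,0,0,0,0,0,0],[1,0,0,0,0,0,0]]]}}

```text
t: 5.62
ee_pos: [475.4, -114.0, 273.3]
orientation: [3.14, 0.095, 0.002]
ft_force: [0.5, 0.4, 0.2]
width: 20.8
grasp_force: 0.0
```

Run:
```python
from h import *
o=readout.get_obs();print(o['ee_pos'],o['orientation'],o['ft_force'])
im=snap('wrist');cv2.imwrite('pics/w2.png',cv2.resize(im[:,:,::-1],(800,600),interpolation=cv2.INTER_CUBIC))
np.save('o2.npy',np.r_[o['ee_pos'],o['orientation']])
```

```text
[ 475.35250115 -114.0122455   273.25021837] [3.14006012e+00 9.49061195e-02 2.15502812e-03] [0.53469466 0.44878088 0.16250534]
```

View pics/w2.png

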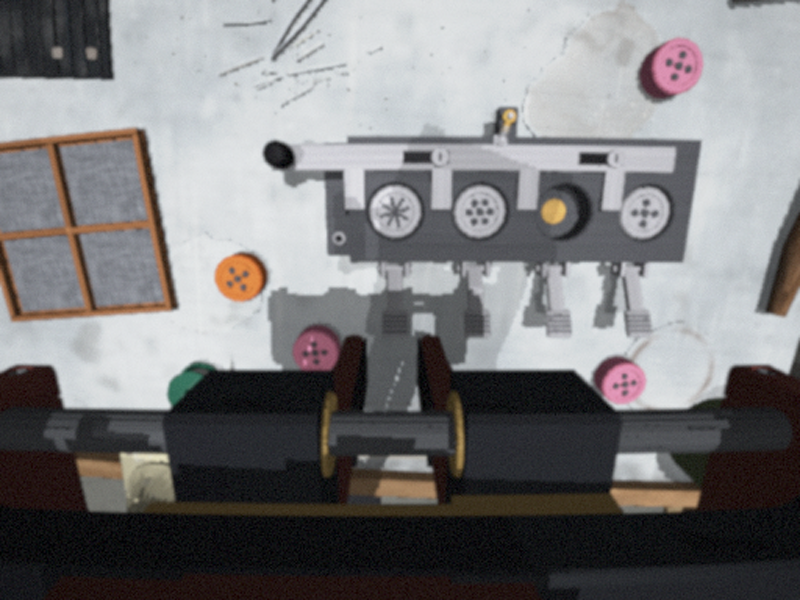

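The keeper is open, with its tabs between the pockets. The dies are at (397,211), (480,211) and (645,213), and the pads at about (397,322), (477,322) and (638,322). The tray's cross is at (70,229).

Run:
```python
from h import *
c=camo(np.load('o2.npy'));s=.64
P=ray(c,s*np.array([(645,213),(480,211),(397,211)]),34)
a,R,t,e=fitB(P,[(-8,-96),(-8,32),(-8,96)])
print(np.degrees(a),t,e.round(1))
w=lambda x,y:(R@[x,y]+t).round(1)
print('pads',ray(c,s*np.array([(397,322),(477,322),(558,324),(638,322)]),47).round(1))
print('exp pads',[w(-92,y) for y in(96,32,-32,-96)],'pock',[w(-8,y) for y in(96,32,-32,-96)])
T=ray(c,s*np.array([(143,128),(174,305),(70,229)]),13);print('tray',T.round(1))
print('knob',ray(c,s*np.array([(279,153)]),72))
```

```text
3.369793943211358 [ 543.12542196 -210.81891187] [[ 0.1 -0.2]
 [-0.2 -0.4]
 [ 0.1  0.6]]
pads [[ 445.7 -121.3   47. ]
 [ 449.5 -183.4   47. ]
 [ 451.7 -247.1   47. ]
 [ 457.1 -310.8   47. ]]
exp pads [array([ 445.6, -120.4]), array([ 449.4, -184.3]), array([ 453.2, -248.2]), array([ 456.9, -312.1])] pock [array([ 529.5, -115.5]), array([ 533.3, -179.3]), array([ 537. , -243.2]), array([ 540.8, -307.1])]
tray [[581.5  86.8  13. ]
 [438.6  70.2  13. ]
 [499.1 155.4  13. ]]
knob [[563.22398106 -36.432883    72.        ]]
```

Request:
{"op": "servo_tool", "data": {"plan": [[[1,-0.19,-0.04,-0.8,0,0,0],[1,-0.19,-0.04,-0.8,0,0,0],[1,-0.19,-0.04,-0.8,0,0,0],[1,-0.18,-0.04,-0.8,0,0,0],[1,0,0,0,0,0,0]]]}}

```text
t: 6.08
ee_pos: [441.9, -118.5, 139.4]
orientation: [-3.136, -0.098, 0.016]
ft_force: [-1.1, 0.5, -0.1]
width: 0.5
grasp_force: 0.0
```

Request:
{"op": "servo_tool", "data": {"plan": [[[1,0,0,0,0,0,0],[1,0,0,0,0,0,0]]]}}

```text
t: 6.25
ee_pos: [446.9, -120.1, 145.4]
orientation: [3.14, 0.098, 0.001]
ft_force: [-0.6, -0.2, 0.4]
width: 0.7
grasp_force: 0.0
```

```bash
cat >> h.py <<'E'
def tray(f=None):
    im=snap('scene',f) if f!='pics/s0.png' else cv2.imread(f)[:,:,::-1]
    h=cv2.cvtColor(im,cv2.COLOR_RGB2HSV)
    m=cv2.inRange(h,(3,70,60),(20,255,220)); m[:120]=0;m[260:]=0;m[:,:145]=0;m[:,290:]=0
    cs,_=cv2.findContours(m,cv2.RETR_EXTERNAL,cv2.CHAIN_APPROX_NONE)
    k=max(cs,key=lambda q:cv2.contourArea(cv2.convexHull(q)))
    P=ray(cam('scene'),k.reshape(-1,2),10)[:,:2].astype(np.float32)
    (x,y),s,a=cv2.minAreaRect(P); return (round(x,1),round(y,1)),np.round(s,1),round(a,1),len(k)
E
python3 - <<'E'
from h import *
print(tray('pics/s0.png'));print(tray('s1.png'))
E
```

```text
((499.1, 152.2), array([151.5, 151.6]), 7.3, 229)
((490.0, 149.5), array([132.9, 152.9]), 6.3, 193)
```

Request:
{"op": "servo_tool", "data": {"plan": [[[1,-0.03,-0.01,-0.45,0,0,0],[1,-0.08,0,-0.2,0,0,0],[1,-0.06,0,-0.2,0,0,0],[1,-0.03,0,-0.2,0,0,0],[1,0,0,-0.2,0,0,0]]]}}

```text
t: 6.72
ee_pos: [439.0, -121.2, 95.6]
orientation: [3.139, 0.096, 0.007]
ft_force: [-4.6, 1.8, 76.5]
width: 0.4
grasp_force: 39.0
```

Request:
{"op": "servo_tool", "data": {"plan": [[[1,0,0,-0.03,0,0,0],[1,0,0,0,0,0,0]]]}}

```text
t: 6.88
ee_pos: [439.1, -121.2, 96.0]
orientation: [3.139, 0.096, 0.006]
ft_force: [-3.4, 2.1, 37.9]
width: 0.5
grasp_force: 18.8
```

Request:
{"op": "servo_tool", "data": {"plan": [[[1,0,0,0.5,0,0,0],[0,0,0,0.8,0,0,0],[-0.6,0.75,0.05,0.4,0,0,0],[-0.6,0.75,0.05,0,0,0,0],[-0.6,0.75,0.04,0,0,0,0]]]}}

```text
t: 7.3
ee_pos: [528.2, -115.0, 163.0]
orientation: [3.14, 0.096, 0.001]
ft_force: [0.3, 0.2, -0.5]
width: 23.8
grasp_force: 0.0
```

Request:
{"op": "servo_tool", "data": {"plan": [[[-0.6,0,0,0,0,0,0],[-0.6,0,0,0,0,0,0],[-0.6,0,0,0,0,0,0],[-0.6,0,0,0,0,0,0]]]}}

```text
t: 7.63
ee_pos: [525.5, -114.9, 160.8]
orientation: [-3.139, -0.096, 0.005]
ft_force: [-0.4, -0.7, 0.2]
width: 50.3
grasp_force: 0.0
```

Run:
```python
from h import *
o=readout.get_obs();print(o['ee_pos'],o['orientation'],o['width'])
im=snap('wrist');cv2.imwrite('pics/w3.png',cv2.resize(im[:,:,::-1],(800,600),interpolation=cv2.INTER_CUBIC))
```

```text
[ 525.45938522 -114.91981034  160.77958212] [-3.1393007  -0.09632824  0.00480435] 50.30247634213074
```

View pics/w3.png

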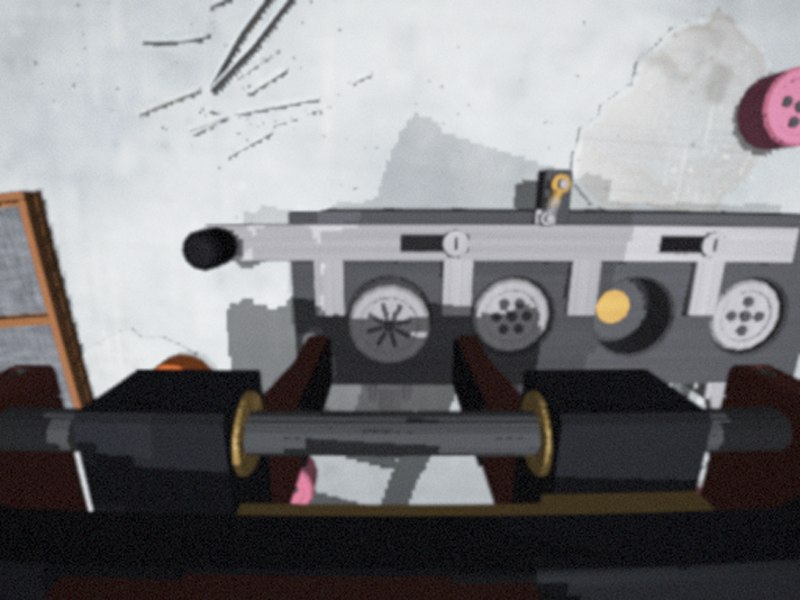

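Die 4 stands raised at (390,320), lined up between the fingers.

Run:
```python
from h import *
c=cam('wrist');print(ray(c,.64*np.array([(390,319)]),50).round(1))
P=proj(c,[(527.0,-115.5,50),(507,-115.5,50),(530,-135.5,50),(530,-95.5,50)])/.64;print(P.round())
```

```text
[[ 532.3 -114.9   50. ]]
[[391. 329.]
 [388. 367.]
 [432. 326.]
 [350. 321.]]
```

Request:
{"op": "servo_tool", "data": {"plan": [[[-0.6,0,0,0,0,0,0],[-0.6,0,0,0,0,0,0]]]}}

```text
t: 7.85
ee_pos: [526.7, -115.2, 161.4]
orientation: [-3.14, -0.096, 0.001]
ft_force: [-1.0, -0.3, 0.3]
width: 67.4
grasp_force: 0.0
```

Request:
{"op": "servo_tool", "data": {"plan": [[[-0.6,0.1,0,-0.3,0,0,0],[-0.6,0,0,-0.3,0,0,0],[-0.6,0,0,-0.33,0,0,0],[-0.6,0,0,0,0,0,0],[0.2,0,0,0,0,0,0]]]}}

```text
t: 8.27
ee_pos: [530.6, -115.0, 122.8]
orientation: [-3.139, -0.097, 0.005]
ft_force: [0.0, 0.2, 0.0]
width: 66.7
grasp_force: 0.0
```

Request:
{"op": "servo_tool", "data": {"plan": [[[1,0,0,0,0,0,0],[1,0,0,0,0,0,0],[1,0,0,0,0,0,0],[1,0,0,0,0,0,0]]]}}

```text
t: 8.6
ee_pos: [531.6, -115.0, 124.8]
orientation: [-3.14, -0.096, -0.001]
ft_force: [-0.1, 15.3, 5.8]
width: 40.3
grasp_force: 7.8
```

Request:
{"op": "servo_tool", "data": {"plan": [[[-0.1,0,0.02,-0.03,0,0,0],[-0.1,0,0,-0.02,0,0,0],[1,0,0,0,0,0,0],[1,0,0,0,0,0,0],[1,0,0,0,0,0,0]]]}}

```text
t: 9.02
ee_pos: [531.4, -114.2, 122.3]
orientation: [-3.14, -0.096, -0.0]
ft_force: [-0.3, 2.0, 1.8]
width: 39.1
grasp_force: 30.0
```

Request:
{"op": "servo_tool", "data": {"plan": [[[1,0,0,0,0,0,0],[1,0,0,0,0,0,0]]]}}

```text
t: 9.18
ee_pos: [531.4, -114.2, 122.3]
orientation: [-3.14, -0.097, 0.0]
ft_force: [0.5, 2.0, 0.7]
width: 39.1
grasp_force: 30.0
```

Request:
{"op": "servo_tool", "data": {"plan": [[[1,0,0,0.25,0,0,0],[1,0,0,0.3,0,0,0],[1,0,0,0.5,0,0,0],[1,0,0,0.6,0,0,0],[1,0,0,0.5,0,0,0]]]}}

```text
t: 9.6
ee_pos: [531.4, -114.6, 210.5]
orientation: [3.14, 0.097, 0.001]
ft_force: [0.8, 0.2, -1.5]
width: 38.9
grasp_force: 30.0
```

Request:
{"op": "servo_tool", "data": {"plan": [[[1,0,0.5,0.2,0,0,0],[1,0,0.7,0,0,0,0],[1,0,0.7,0,0,0,0],[1,0,0.5,0,0,0,0],[1,0,0,0,0,0,0]]]}}

```text
t: 10.02
ee_pos: [531.2, -15.8, 217.5]
orientation: [-3.14, -0.101, -0.001]
ft_force: [0.5, 0.3, -2.7]
width: 39.1
grasp_force: 30.0
```

Run:
```python
from h import *
print(tray('s2.png'))
o=readout.get_obs();print(o['ee_pos'],o['width'],o['grasp_force'])
im=snap('wrist');cv2.imwrite('pics/w4.png',cv2.resize(im[:,:,::-1],(800,600),interpolation=cv2.INTER_CUBIC))
```

```text
((498.9, 151.5), array([152.3, 153.8]), 7.6, 266)
[531.39926461 -17.12497434 217.39416234] 38.73984984485686 29.99843269586563
```

View pics/w4.png

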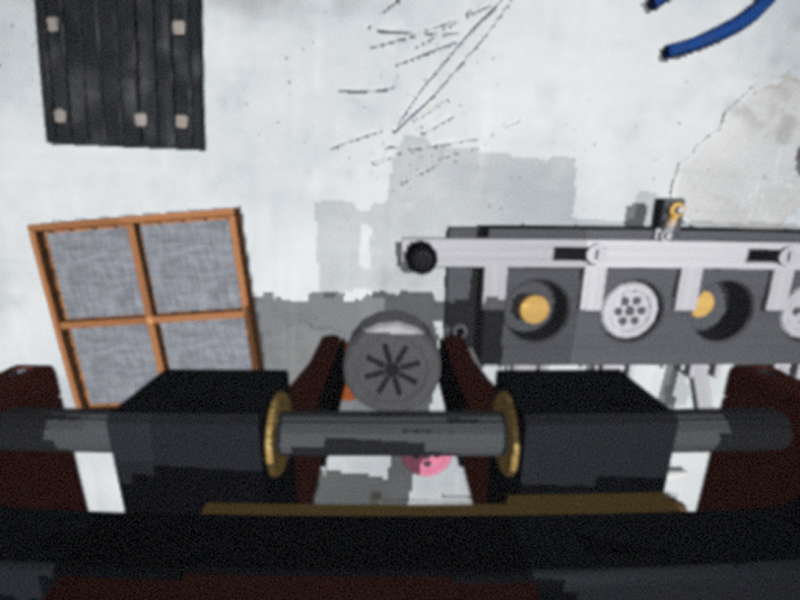

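Die 4 is held level at (392,360). The tray is unmoved, with its cross at (151,320).

Run:
```python
from h import *
print(ray(cam('wrist'),.64*np.array([(151,320)]),13).round(1))
```

```text
[[498.3 154.3  13. ]]
```

Request:
{"op": "servo_tool", "data": {"plan": [[[1,0,0.7,0,0,0,0],[1,0,0.9,0,0,0,0],[1,0,0.9,-0.3,0,0,0],[1,0,0.9,-0.3,0,0,0],[1,0,0.9,-0.3,0,0,0]]]}}

```text
t: 10.53
ee_pos: [532.0, 153.9, 180.6]
orientation: [3.14, 0.094, 0.002]
ft_force: [0.8, 1.1, -1.7]
width: 39.2
grasp_force: 30.0
```

Request:
{"op": "servo_tool", "data": {"plan": [[[1,0,0.9,-0.3,0,0,0.4],[1,0,0,-0.6,0,0,0.2],[1,0,0,-0.3,0,0,0],[1,0,0,0,0,0,0],[1,0,0,0,0,0,0]]]}}

```text
t: 10.95
ee_pos: [531.2, 188.1, 132.0]
orientation: [3.136, 0.176, -0.003]
ft_force: [-0.1, -0.5, -1.5]
width: 38.6
grasp_force: 30.0
```

Request:
{"op": "servo_tool", "data": {"plan": [[[1,0,0.1,-0.3,0,0,0],[1,0,0,-0.3,0,0,0],[1,0,0,-0.2,0,0,0],[1,0,0,-0.05,0,0,0],[1,0,0,0,0,0,0]]]}}

```text
t: 11.37
ee_pos: [531.2, 193.2, 97.7]
orientation: [3.136, 0.178, -0.002]
ft_force: [0.7, -0.0, -2.8]
width: 38.9
grasp_force: 30.0
```

Request:
{"op": "servo_tool", "data": {"plan": [[[1,0,0,-0.03,0,0,0],[1,0,0,0,0,0,0]]]}}

```text
t: 11.53
ee_pos: [531.4, 193.4, 97.4]
orientation: [3.136, 0.179, -0.0]
ft_force: [-0.1, -2.2, 3.6]
width: 39.2
grasp_force: 30.0
```

Request:
{"op": "servo_tool", "data": {"plan": [[[-0.2,0,0,0,0,0,0],[-0.2,0,0,0,0,0,0],[-0.2,0,0,0,0,0,0],[-0.2,0,0,0,0,0,0],[-0.2,0,0,0.4,0,0,0]]]}}

```text
t: 11.95
ee_pos: [530.0, 193.2, 111.1]
orientation: [3.135, 0.179, -0.006]
ft_force: [-0.8, -0.0, -0.3]
width: 52.6
grasp_force: 0.0
```

Request:
{"op": "servo_tool", "data": {"plan": [[[-0.2,0,0,0.9,0,0,0],[-0.2,0,0,0.9,0,0,0],[0.5,-0.2,-0.5,0.4,0,0,-0.3],[1,-0.2,-0.8,0,0,0,-0.3],[1,-0.2,-0.9,0,0,0,0]]]}}

```text
t: 12.37
ee_pos: [508.1, 105.9, 202.8]
orientation: [-3.139, -0.099, -0.007]
ft_force: [-0.2, -0.1, -0.9]
width: 36.0
grasp_force: 0.0
```

Request:
{"op": "servo_tool", "data": {"plan": [[[1,-0.2,-0.9,0,0,0,0],[1,-0.2,-0.9,0,0,0,0],[1,-0.2,-0.9,0,0,0,0],[1,-0.2,-0.9,0,0,0,0],[1,-0.2,-0.9,0,0,0,0]]]}}

```text
t: 12.78
ee_pos: [466.8, -75.8, 201.3]
orientation: [3.14, 0.097, 0.001]
ft_force: [-0.1, 0.5, -0.5]
width: 2.8
grasp_force: 0.0
```

Request:
{"op": "servo_tool", "data": {"plan": [[[1,-0.2,-0.9,0,0,0,0],[1,-0.2,-0.9,-0.2,0,0,0],[1,0,-0.5,-0.6,0,0,0],[1,0,0,0,0,0,0],[1,0,0,0,0,0,0]]]}}

```text
t: 13.2
ee_pos: [450.7, -167.0, 168.3]
orientation: [-3.139, -0.092, 0.003]
ft_force: [-0.0, 1.2, -0.2]
width: 0.6
grasp_force: 0.0
```

Run:
```python
from h import *
print(tray('s3.png'));o=readout.get_obs();print(o['ee_pos'],o['orientation'],o['width'])
```

```text
((499.4, 151.7), array([151.6, 152.8]), 7.1, 266)
[ 451.17927989 -166.29567879  168.97181628] [-3.13958174e+00 -9.48055912e-02  1.38231595e-03] 0.3640492574658315
```

View pics/s3.png

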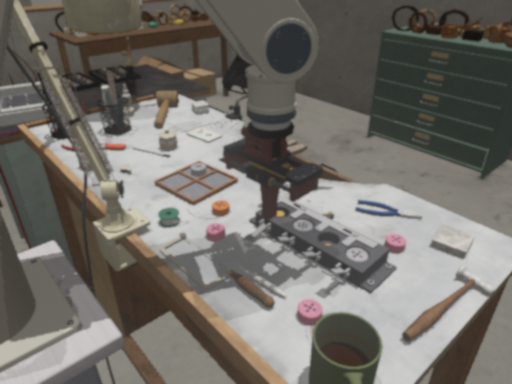

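Die 4 lies flat in the tray at (198,169), and the tray hasn't moved. Lever 3 is next.

Request:
{"op": "servo_tool", "data": {"plan": [[[1,-0.02,-0.45,-0.3,0,0,0],[1,-0.02,0,-0.3,0,0,0],[1,0,0,0,0,0,0],[1,0,0,0,0,0,0]]]}}

```text
t: 13.58
ee_pos: [450.0, -183.2, 145.5]
orientation: [-3.14, -0.099, 0.001]
ft_force: [0.1, 0.4, 0.1]
width: 0.4
grasp_force: 0.0
```

Request:
{"op": "servo_tool", "data": {"plan": [[[1,-0.03,0,-0.45,0,0,0],[1,-0.08,0,-0.2,0,0,0],[1,-0.06,0,-0.2,0,0,0],[1,-0.03,0,-0.15,0,0,0],[1,0,0,-0.1,0,0,0]]]}}

```text
t: 14.0
ee_pos: [442.3, -184.2, 101.2]
orientation: [3.14, 0.097, 0.002]
ft_force: [2.8, 0.1, 5.6]
width: -0.0
grasp_force: 2.9
```

Request:
{"op": "servo_tool", "data": {"plan": [[[1,0,0,-0.06,0,0,0],[1,0,0,0,0,0,0]]]}}

```text
t: 14.17
ee_pos: [441.9, -184.2, 98.6]
orientation: [-3.14, -0.097, 0.0]
ft_force: [0.8, 0.3, 2.3]
width: 0.4
grasp_force: 0.9
```

Request:
{"op": "servo_tool", "data": {"plan": [[[1,0,0,-0.05,0,0,0],[1,0,0,0,0,0,0]]]}}

```text
t: 14.33
ee_pos: [441.9, -184.3, 96.8]
orientation: [-3.14, -0.097, -0.0]
ft_force: [1.4, 1.3, 4.8]
width: 0.9
grasp_force: 2.0
```

Request:
{"op": "servo_tool", "data": {"plan": [[[1,0,0,-0.03,0,0,0],[1,0,0,0,0,0,0]]]}}

```text
t: 14.5
ee_pos: [442.0, -184.3, 96.4]
orientation: [3.14, 0.097, 0.001]
ft_force: [0.9, 1.9, 15.4]
width: 0.3
grasp_force: 7.4
```

Request:
{"op": "servo_tool", "data": {"plan": [[[1,0,0,0.6,0,0,0],[0,0,0,0.7,0,0,0],[-0.5,0.78,0.05,0.3,0,0,0],[-0.5,0.78,0.05,0,0,0,0],[-0.5,0.77,0.04,0,0,0,0]]]}}

```text
t: 14.92
ee_pos: [535.4, -178.6, 160.5]
orientation: [3.14, 0.096, -0.001]
ft_force: [-0.6, -0.5, 0.6]
width: 23.7
grasp_force: 0.0
```

Request:
{"op": "servo_tool", "data": {"plan": [[[-0.5,0,0,0,0,0,0],[-0.5,0,0,0,0,0,0],[-0.5,0,0,0,0,0,0],[-0.5,0,0,0,0,0,0],[-0.5,0,0,0,0,0,0]]]}}

```text
t: 15.33
ee_pos: [533.4, -178.7, 159.0]
orientation: [-3.139, -0.096, 0.003]
ft_force: [-0.2, 0.2, -0.2]
width: 57.3
grasp_force: 0.0
```

Run:
```python
from h import *
o=readout.get_obs();print(o['ee_pos'],o['width'])
c=cam('wrist');im=snap('wrist','w5.png')
for z in(34,50):print(z,(proj(c,[(534,-179,z),(535,-199,z),(535,-159,z),(554,-179,z)])/.64).round())
cv2.imwrite('pics/w5c.png',cv2.resize(im[140:270,130:390,::-1],None,fx=3,fy=3,interpolation=cv2.INTER_CUBIC))
```

```text
[ 533.43689575 -178.66464809  159.0168046 ] 57.3226983917669
34 [[390. 322.]
 [429. 323.]
 [352. 318.]
 [393. 285.]]
50 [[390. 332.]
 [431. 333.]
 [349. 328.]
 [393. 292.]]
```

View pics/w5c.png

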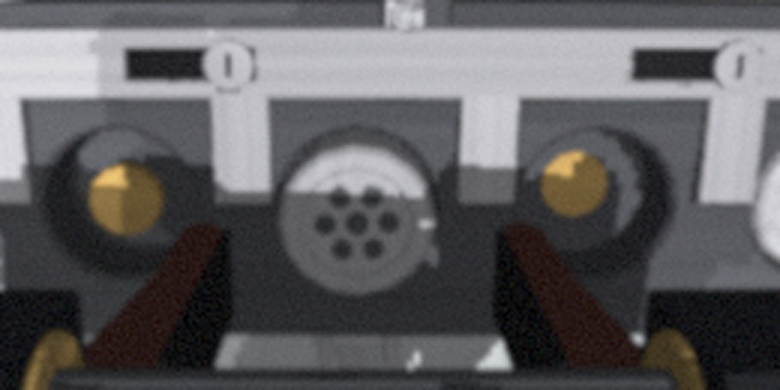

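Die 3 is raised and centred between the fingers at (357,220) in the crop, matching the prediction for z = 50 mm.

Request:
{"op": "servo_tool", "data": {"plan": [[[-0.5,0.03,0,-0.3,0,0,0],[-0.5,0,0,-0.3,0,0,0],[-0.5,0,0,-0.33,0,0,0],[-0.5,0,0,0,0,0,0],[-0.5,0,0,0,0,0,0]]]}}

```text
t: 15.8
ee_pos: [535.7, -178.7, 120.7]
orientation: [-3.139, -0.097, 0.003]
ft_force: [-0.3, -0.3, -0.8]
width: 65.7
grasp_force: 0.0
```

Request:
{"op": "servo_tool", "data": {"plan": [[[0.2,0,0,0.01,0,0,0],[1,0,0,0,0,0,0],[1,0,0,0,0,0,0],[1,0,0,0,0,0,0],[1,0,0,0,0,0,0]]]}}

```text
t: 16.22
ee_pos: [536.0, -178.2, 122.5]
orientation: [-3.139, -0.096, 0.001]
ft_force: [-0.4, 3.9, 0.5]
width: 39.2
grasp_force: 30.0
```

Request:
{"op": "servo_tool", "data": {"plan": [[[1,0,0,0,0,0,0],[1,0,0,0,0,0,0]]]}}

```text
t: 16.38
ee_pos: [535.9, -178.2, 122.5]
orientation: [-3.139, -0.097, 0.001]
ft_force: [1.0, 5.4, -1.2]
width: 39.1
grasp_force: 30.0
```

Request:
{"op": "servo_tool", "data": {"plan": [[[1,0,0,0.25,0,0,0],[1,0,0,0.3,0,0,0],[1,0,0,0.5,0,0,0],[1,0,0,0.6,0,0,0],[1,0,0,0.5,0,0,0]]]}}

```text
t: 16.8
ee_pos: [536.4, -179.3, 211.2]
orientation: [3.139, 0.097, 0.002]
ft_force: [1.2, -0.2, -1.6]
width: 39.2
grasp_force: 30.0
```

Request:
{"op": "servo_tool", "data": {"plan": [[[1,-0.1,0.5,0.2,0,0,0],[1,-0.2,0.8,0,0,0,0],[1,-0.3,0.9,0,0,0,0],[1,-0.3,0.9,0,0,0,0],[1,-0.3,0.8,0,0,0,0]]]}}

```text
t: 17.22
ee_pos: [487.8, -21.7, 218.1]
orientation: [3.14, 0.096, 0.003]
ft_force: [0.0, 0.9, -2.8]
width: 39.1
grasp_force: 30.0
```

Request:
{"op": "servo_tool", "data": {"plan": [[[1,-0.2,0.6,0,0,0,0],[1,0,0.4,0,0,0,0],[1,0,0,0,0,0,0]]]}}

```text
t: 17.47
ee_pos: [480.1, 19.3, 218.0]
orientation: [3.14, 0.101, 0.003]
ft_force: [-1.1, -0.1, -2.2]
width: 38.7
grasp_force: 30.0
```

Run:
```python
from h import *
print(tray('s4.png'))
o=readout.get_obs();print(o['ee_pos'],o['width'],o['grasp_force'])
im=snap('wrist');cv2.imwrite('pics/w6.png',cv2.resize(im[:,:,::-1],(800,600),interpolation=cv2.INTER_CUBIC))
```

```text
((498.8, 151.6), array([153. , 153.6]), 7.3, 211)
[480.5140582   18.1017303  217.98704176] 38.95826220962488 29.99649077653885
```

View pics/w6.png

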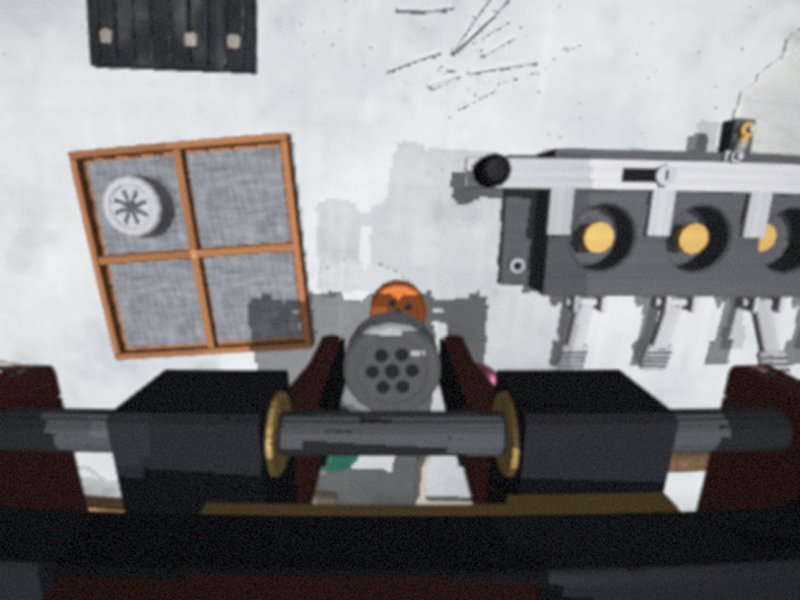

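Die 3 is held level at (392,360), die 4 sits in the far-left cell at (132,207), and the tray is unmoved.

Request:
{"op": "servo_tool", "data": {"plan": [[[1,-0.1,0.7,0,0,0,0.3],[1,-0.1,0.8,-0.2,0,0,0.3],[1,-0.1,0.86,-0.5,0,0,0],[1,0,0,-0.7,0,0,0],[1,0,0,-0.6,0,0,0]]]}}

```text
t: 17.98
ee_pos: [469.2, 112.2, 136.5]
orientation: [-3.136, -0.182, -0.004]
ft_force: [-0.5, 0.0, -2.4]
width: 39.0
grasp_force: 30.0
```

Request:
{"op": "servo_tool", "data": {"plan": [[[1,0,0,-0.3,0,0,0],[1,0,0,0,0,0,0],[1,0,0,0,0,0,0]]]}}

```text
t: 18.23
ee_pos: [468.7, 110.7, 124.6]
orientation: [3.136, 0.177, -0.001]
ft_force: [-0.6, 0.1, -2.1]
width: 39.0
grasp_force: 30.0
```

Request:
{"op": "servo_tool", "data": {"plan": [[[1,0,0.05,-0.3,0,0,0],[1,0,0,-0.25,0,0,0],[1,0,0,-0.1,0,0,0],[1,0,0,-0.03,0,0,0],[1,0,0,0,0,0,0]]]}}

```text
t: 18.65
ee_pos: [468.4, 113.4, 97.8]
orientation: [3.136, 0.178, 0.0]
ft_force: [-0.4, -0.3, -1.3]
width: 39.1
grasp_force: 30.0
```

Request:
{"op": "servo_tool", "data": {"plan": [[[1,0,0,-0.02,0,0,0],[-0.2,0,0,0,0,0,0],[-0.2,0,0,0,0,0,0],[-0.2,0,0,0,0,0,0],[-0.2,0,0,0,0,0,0]]]}}

```text
t: 19.07
ee_pos: [468.4, 113.7, 96.9]
orientation: [-3.136, -0.179, -0.001]
ft_force: [0.9, 0.2, -0.3]
width: 52.4
grasp_force: 0.0
```

Request:
{"op": "servo_tool", "data": {"plan": [[[-0.2,0,0,0.5,0,0,0],[-0.2,0,0,0.9,0,0,0],[-0.2,0,0,0.9,0,0,0],[0.5,0,-0.5,0.3,0,0,-0.3],[1,0,-0.8,0,0,0,-0.3]]]}}

```text
t: 19.48
ee_pos: [470.4, 62.9, 204.3]
orientation: [-3.139, -0.1, -0.012]
ft_force: [0.7, -0.7, -0.5]
width: 42.9
grasp_force: 0.0
```

Request:
{"op": "servo_tool", "data": {"plan": [[[1,-0.03,-0.9,0,0,0,0],[1,-0.03,-0.95,0,0,0,0],[1,-0.03,-0.95,0,0,0,0],[1,-0.03,-0.95,0,0,0,0],[1,-0.03,-0.95,0,0,0,0]]]}}

```text
t: 19.9
ee_pos: [461.8, -128.1, 200.9]
orientation: [3.14, 0.097, 0.001]
ft_force: [1.2, 0.3, 0.3]
width: 9.4
grasp_force: 0.0
```

Request:
{"op": "servo_tool", "data": {"plan": [[[1,-0.03,-0.95,0,0,0,0],[1,-0.03,-0.95,0,0,0,0],[1,-0.03,-0.95,-0.2,0,0,0],[1,-0.03,-0.9,-0.4,0,0,0],[1,0,-0.4,-0.4,0,0,0]]]}}

```text
t: 20.32
ee_pos: [457.8, -296.6, 161.0]
orientation: [3.138, 0.093, 0.005]
ft_force: [1.1, 0.5, -0.4]
width: 0.2
grasp_force: 0.0
```

Request:
{"op": "servo_tool", "data": {"plan": [[[1,0,0,0,0,0,0],[1,0,0,0,0,0,0]]]}}

```text
t: 20.48
ee_pos: [456.6, -292.6, 159.9]
orientation: [-3.139, -0.093, 0.003]
ft_force: [-0.3, -0.2, -0.2]
width: 0.5
grasp_force: 0.0
```

Run:
```python
from h import *
print(tray('s5.png'));o=readout.get_obs();print(o['ee_pos'],o['orientation'],o['width'])
```

```text
((499.5, 152.5), array([150.3, 151.7]), 7.5, 224)
[ 456.95213543 -291.81326733  160.50910655] [-3.13907580e+00 -9.55860171e-02  1.79459514e-03] 0.3513476136903038
```

Request:
{"op": "servo_tool", "data": {"plan": [[[1,0,-0.48,-0.2,0,0,0],[1,0,0,-0.2,0,0,0],[1,0,0,0,0,0,0],[1,0,0,0,0,0,0]]]}}

```text
t: 20.87
ee_pos: [457.3, -310.1, 144.8]
orientation: [-3.139, -0.098, 0.001]
ft_force: [0.0, -0.6, 0.0]
width: 0.4
grasp_force: 0.0
```

Request:
{"op": "servo_tool", "data": {"plan": [[[1,-0.03,0,-0.43,0,0,0],[1,-0.08,0,-0.2,0,0,0],[1,-0.06,0,-0.2,0,0,0],[1,-0.03,0,-0.15,0,0,0],[1,0,0,-0.1,0,0,0]]]}}

```text
t: 21.28
ee_pos: [449.6, -311.3, 101.4]
orientation: [3.14, 0.097, 0.001]
ft_force: [1.3, 1.0, 6.2]
width: 0.6
grasp_force: 2.9
```

Request:
{"op": "servo_tool", "data": {"plan": [[[1,0,0,-0.06,0,0,0],[1,0,0,0,0,0,0]]]}}

```text
t: 21.45
ee_pos: [449.4, -311.3, 98.9]
orientation: [-3.14, -0.097, 0.0]
ft_force: [0.9, -0.7, 2.1]
width: 0.6
grasp_force: 0.8
```

Request:
{"op": "servo_tool", "data": {"plan": [[[1,0,0,-0.05,0,0,0],[1,0,0,-0.03,0,0,0],[1,0,0,0,0,0,0]]]}}

```text
t: 21.7
ee_pos: [449.6, -311.5, 96.5]
orientation: [-3.14, -0.096, -0.001]
ft_force: [1.6, 2.1, 10.6]
width: 0.7
grasp_force: 4.8
```

Request:
{"op": "servo_tool", "data": {"plan": [[[1,0,0,0.6,0,0,0],[0,0,0,0.7,0,0,0],[-0.5,0.78,0.05,0.3,0,0,0],[-0.5,0.78,0.05,0,0,0,0],[-0.5,0.77,0.04,0,0,0,0]]]}}

```text
t: 22.12
ee_pos: [543.2, -305.9, 161.0]
orientation: [3.14, 0.095, -0.0]
ft_force: [0.2, -0.3, -0.4]
width: 23.3
grasp_force: 0.0
```

Request:
{"op": "servo_tool", "data": {"plan": [[[-0.5,0,0,0,0,0,0],[-0.5,0,0,0,0,0,0],[-0.5,0,0,0,0,0,0],[-0.5,0,0,0,0,0,0],[-0.5,0,0,0,0,0,0]]]}}

```text
t: 22.53
ee_pos: [541.2, -305.9, 159.4]
orientation: [-3.139, -0.095, 0.003]
ft_force: [-0.9, 0.3, -0.2]
width: 56.9
grasp_force: 0.0
```

Run:
```python
from h import *
o=readout.get_obs();print(o['ee_pos'],o['width'])
c=cam('wrist');im=snap('wrist','w7.png')
for z in(34,50):print(z,((proj(c,[(542,-306.5,z)])-[130,140])*3).round())
cv2.imwrite('pics/w7c.png',cv2.resize(im[140:270,130:390,::-1],None,fx=3,fy=3,interpolation=cv2.INTER_CUBIC))
```

```text
[ 541.15483623 -305.87833362  159.42396317] 56.93489840676812
34 [[361. 198.]]
50 [[360. 216.]]
```

View pics/w7c.png

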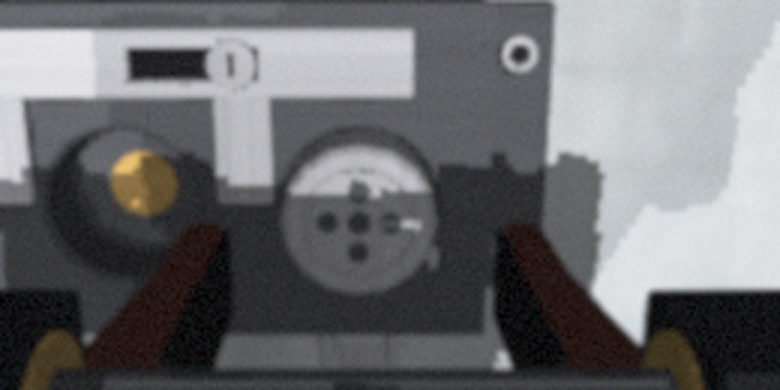

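Die 1 is raised and centred between the fingers at (358,220) in the crop.

Request:
{"op": "servo_tool", "data": {"plan": [[[-0.5,0.03,0,-0.3,0,0,0],[-0.5,0,0,-0.3,0,0,0],[-0.5,0,0,-0.33,0,0,0],[-0.5,0,0,0,0,0,0],[-0.5,0,0,0,0,0,0]]]}}

```text
t: 23.0
ee_pos: [543.3, -305.8, 120.9]
orientation: [-3.139, -0.096, 0.003]
ft_force: [0.1, 0.3, 0.7]
width: 65.8
grasp_force: 0.0
```

Request:
{"op": "servo_tool", "data": {"plan": [[[0.2,0,0,0,0,0,0],[1,0,0,0,0,0,0],[1,0,0,0,0,0,0],[1,0,0,0,0,0,0],[1,0,0,0,0,0,0]]]}}

```text
t: 23.42
ee_pos: [543.7, -305.8, 122.6]
orientation: [-3.14, -0.097, 0.0]
ft_force: [0.2, 0.8, -1.2]
width: 38.9
grasp_force: 30.0
```

Request:
{"op": "servo_tool", "data": {"plan": [[[1,0,0,0,0,0,0],[1,0,0,0,0,0,0]]]}}

```text
t: 23.58
ee_pos: [543.7, -305.8, 122.6]
orientation: [-3.14, -0.097, 0.0]
ft_force: [-0.2, 0.8, -0.6]
width: 39.0
grasp_force: 30.0
```

Request:
{"op": "servo_tool", "data": {"plan": [[[1,0,0,0.25,0,0,0],[1,0,0,0.3,0,0,0],[1,0,0,0.5,0,0,0],[1,0,0,0.6,0,0,0],[1,0,0,0.5,0,0,0]]]}}

```text
t: 24.0
ee_pos: [544.0, -306.2, 211.2]
orientation: [3.139, 0.097, 0.002]
ft_force: [0.8, -1.2, -2.7]
width: 39.2
grasp_force: 30.0
```

Request:
{"op": "servo_tool", "data": {"plan": [[[1,0,0.5,0.2,0,0,0],[1,0,0.8,0,0,0,0],[1,0,0.95,0,0,0,0],[1,0,0.95,0,0,0,0],[1,0,0.95,0,0,0,0]]]}}

```text
t: 24.42
ee_pos: [543.7, -138.8, 218.2]
orientation: [3.14, 0.095, 0.003]
ft_force: [1.3, -0.2, -1.9]
width: 38.9
grasp_force: 30.0
```

Request:
{"op": "servo_tool", "data": {"plan": [[[1,0,0.95,0,0,0,0],[1,0,0.95,0,0,0,0],[1,0,0.95,0,0,0,0],[1,0,0.6,0,0,0,0],[1,0,0,0,0,0,0]]]}}

```text
t: 24.83
ee_pos: [543.9, 1.9, 218.1]
orientation: [-3.139, -0.103, -0.002]
ft_force: [0.4, 0.0, -1.5]
width: 39.0
grasp_force: 30.0
```

Run:
```python
from h import *
print(tray('s6.png'))
o=readout.get_obs();print(o['ee_pos'],o['width'],o['grasp_force'])
im=snap('wrist');cv2.imwrite('pics/w8.png',cv2.resize(im[:,:,::-1],(800,600),interpolation=cv2.INTER_CUBIC))
np.save('o8.npy',np.r_[o['ee_pos'],o['orientation']])
```

```text
((499.2, 151.4), array([152.4, 153.4]), 7.3, 322)
[5.43999968e+02 7.07900858e-02 2.17995503e+02] 38.76659607250418 29.998139441013336
```

View pics/w8.png

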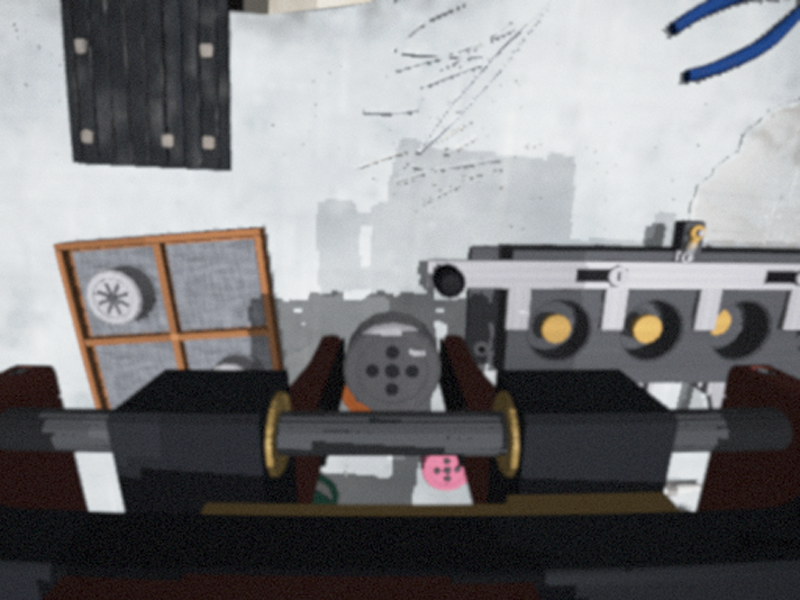

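Die 1 is held level. Dies 4 and 3 lie in their cells at (115,297) and (237,362), the free cell is at (213,283), and the tray is unmoved.

Request:
{"op": "servo_tool", "data": {"plan": [[[1,-0.03,0.7,0,0,0,0.3],[1,-0.03,0.8,0,0,0,0.3],[1,-0.03,0.8,-0.3,0,0,0],[1,-0.02,0.72,-0.4,0,0,0],[1,0,0,-0.7,0,0,0]]]}}

```text
t: 25.35
ee_pos: [541.9, 121.6, 163.1]
orientation: [-3.135, -0.181, -0.011]
ft_force: [1.4, 0.1, -2.3]
width: 39.1
grasp_force: 30.0
```

Request:
{"op": "servo_tool", "data": {"plan": [[[1,0,0,-0.6,0,0,0],[1,0,0,-0.3,0,0,0],[1,0,0,0,0,0,0],[1,0,0,0,0,0,0]]]}}

```text
t: 25.68
ee_pos: [539.7, 117.8, 124.8]
orientation: [3.136, 0.176, -0.001]
ft_force: [0.4, 0.2, -1.6]
width: 39.0
grasp_force: 30.0
```

Request:
{"op": "servo_tool", "data": {"plan": [[[1,0,0.08,-0.3,0,0,0],[1,0,0,-0.25,0,0,0],[1,0,0,-0.1,0,0,0],[1,0,0,-0.05,0,0,0],[1,0,0,0,0,0,0]]]}}

```text
t: 26.1
ee_pos: [539.5, 122.0, 97.2]
orientation: [3.136, 0.179, -0.0]
ft_force: [-2.4, -0.7, 3.2]
width: 38.7
grasp_force: 30.0
```

Request:
{"op": "servo_tool", "data": {"plan": [[[-0.2,0,0,0,0,0,0],[-0.2,0,0,0,0,0,0],[-0.2,0,0,0,0,0,0],[-0.2,0,0,0,0,0,0],[-0.2,0,0,0.4,0,0,0]]]}}

```text
t: 26.52
ee_pos: [538.0, 121.8, 110.8]
orientation: [3.136, 0.179, -0.007]
ft_force: [-0.1, 0.2, -0.7]
width: 52.7
grasp_force: 0.0
```

Request:
{"op": "servo_tool", "data": {"plan": [[[-0.2,0,0,0.9,0,0,0],[-0.2,0,0,0.9,0,0,0],[0.5,0,-0.5,0.6,0,0,-0.3],[1,0,-0.8,0,0,0,-0.3],[1,0,-0.9,0,0,0,0]]]}}

```text
t: 26.93
ee_pos: [540.5, 34.2, 210.9]
orientation: [-3.14, -0.099, -0.007]
ft_force: [0.9, -0.3, -0.2]
width: 36.6
grasp_force: 0.0
```

Request:
{"op": "servo_tool", "data": {"plan": [[[1,-0.1,-0.4,0.3,0,0,0],[1,0,0,0,0,0,0],[1,0,0,0,0,0,0],[1,0,0,0,0,0,0],[1,0,0,0,0,0,0]]]}}

```text
t: 27.35
ee_pos: [535.4, 19.0, 220.2]
orientation: [-3.14, -0.098, 0.001]
ft_force: [0.6, 0.1, 0.8]
width: 2.8
grasp_force: 0.0
```

Run:
```python
from h import *
print(tray('s7.png'))
o=readout.get_obs();print(o['ee_pos'],o['width'],o['grasp_force'])
im=snap('wrist');cv2.imwrite('pics/w9.png',cv2.resize(im[:,:,::-1],(800,600),interpolation=cv2.INTER_CUBIC))
np.save('o9.npy',np.r_[o['ee_pos'],o['orientation']])
```

```text
((498.7, 151.6), array([151.8, 153.6]), 7.6, 291)
[535.30916574  19.08900711 220.1825482 ] 1.2833558296720762 0.0
```

View pics/w9.png

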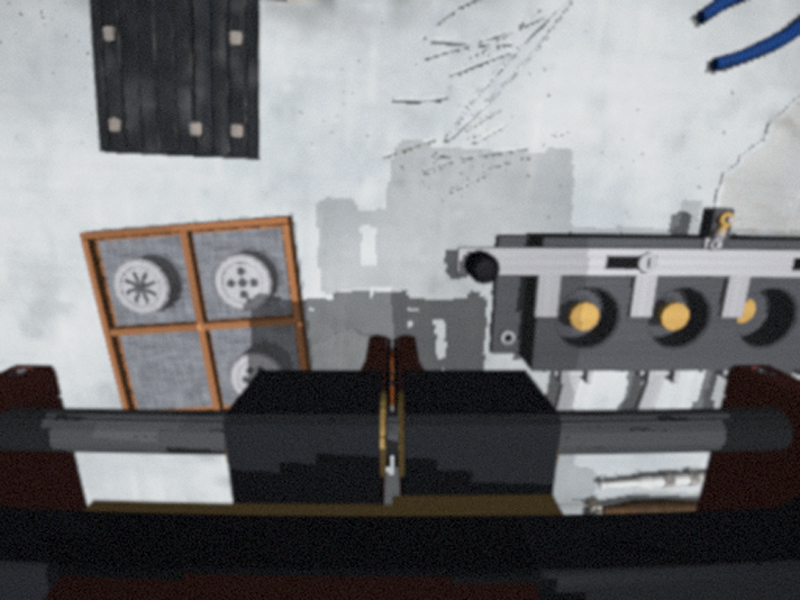

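Three dies lie flat in separate cells at (143,284), (245,282) and (258,375). Now I'll push the keeper home from the knob's +y side with the fingers closed.

Request:
{"op": "servo_tool", "data": {"plan": [[[1,0.35,-0.15,-0.4,0,0,0],[1,0.37,-0.1,-0.6,0,0,0],[1,0,0,-0.7,0,0,0],[1,0,0,-0.55,0,0,0],[1,0,0,0,0,0,0]]]}}

```text
t: 27.87
ee_pos: [561.8, 8.8, 126.4]
orientation: [-3.14, -0.098, 0.012]
ft_force: [-2.3, 0.1, -0.3]
width: 0.6
grasp_force: 0.0
```

Request:
{"op": "servo_tool", "data": {"plan": [[[1,0,0,0,0,0,0],[1,0,0,0,0,0,0]]]}}

```text
t: 28.03
ee_pos: [564.6, 8.5, 131.4]
orientation: [-3.14, -0.098, -0.001]
ft_force: [0.1, 0.4, -0.1]
width: 0.5
grasp_force: 0.0
```

Request:
{"op": "servo_tool", "data": {"plan": [[[1,0.01,-0.3,0,0,0,0],[1,0.01,-0.15,0,0,0,0],[1,0.01,-0.15,0,0,0,0],[1,0.01,-0.15,0,0,0,0],[1,0.01,-0.15,0,0,0,0]]]}}

```text
t: 28.45
ee_pos: [566.4, -28.9, 131.3]
orientation: [3.14, 0.096, 0.002]
ft_force: [-0.4, 1.0, -0.7]
width: 0.6
grasp_force: 0.0
```

Request:
{"op": "servo_tool", "data": {"plan": [[[1,0,-0.05,0,0,0,0],[1,0,-0.05,0,0,0,0],[1,0,0,0,0,0,0]]]}}

```text
t: 28.7
ee_pos: [566.1, -32.5, 130.6]
orientation: [3.14, 0.096, -0.0]
ft_force: [0.2, -0.1, 0.6]
width: 0.5
grasp_force: 0.0
```

Request:
{"op": "servo_tool", "data": {"plan": [[[1,0,-0.05,0,0,0,0],[1,0,-0.05,0,0,0,0],[1,0,0,0,0,0,0]]]}}

```text
t: 28.95
ee_pos: [566.1, -34.0, 130.6]
orientation: [-3.137, -0.095, 0.001]
ft_force: [0.7, 12.3, 0.7]
width: 0.5
grasp_force: 6.4
```

Request:
{"op": "servo_tool", "data": {"plan": [[[1,0,0.3,0,0,0,0],[1,0,0.3,0.3,0,0,0],[1,-0.3,0,0.9,0,0,0],[1,-0.8,-0.3,0.5,0,0,0],[1,-0.8,-0.4,0.5,0,0,0]]]}}

```text
t: 29.37
ee_pos: [490.4, -38.7, 220.5]
orientation: [3.139, 0.101, 0.003]
ft_force: [-0.3, -1.6, 0.4]
width: 0.8
grasp_force: 0.0
```

Request:
{"op": "servo_tool", "data": {"plan": [[[1,-0.6,-0.2,0.8,0,0,0],[1,0,0,0.6,0,0,0],[1,0,0,0,0,0,0],[1,0,0,0,0,0,0]]]}}

```text
t: 29.7
ee_pos: [467.0, -47.7, 276.7]
orientation: [3.139, 0.097, 0.007]
ft_force: [-0.4, 0.6, -0.1]
width: -0.0
grasp_force: 0.0
```

Run:
```python
from h import *
print(tray('s8.png'))
o=readout.get_obs();print(o['ee_pos'],o['ft_force'])
im=snap('wrist');cv2.imwrite('pics/w10.png',cv2.resize(im[:,:,::-1],(800,600),interpolation=cv2.INTER_CUBIC))
np.save('o10.npy',np.r_[o['ee_pos'],o['orientation']])
```

```text
((499.0, 151.6), array([152., 153.]), 7.3, 217)
[466.52304588 -47.49820439 275.38424618] [ 0.23631461 -0.0356409  -0.78093322]
```

View pics/w10.png

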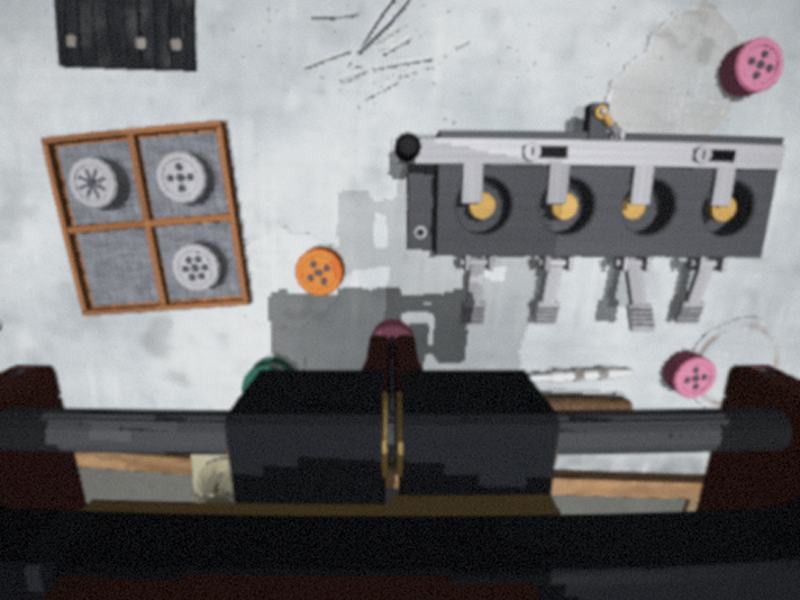

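The keeper is home: its tabs are over the pockets and the slot screws sit at the left ends, as at the start. The three dies are in their own cells, and the gripper touches nothing.

Run:
```python
from h import *
print(ray(camo(np.load('o10.npy')),.64*np.array([(407,147)]),72))
from workcell import close_job
print(close_job())
```

```text
[[563.31337769 -52.74286751  72.        ]]
the job is handed in; nothing more can be done
None
```

The job is handed in: the three dies present (1, 3 and 4; pocket 2 was empty) lie flat in separate tray cells, and the keeper is pushed fully home.

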